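# Fit the sherd clamp into the scanning turntable

## Task

Take the clamp that holds the potsherd out of the rack and fit it into the scanning turntable: its square stem goes down through the square hole of the hub until the collar sits flush all round on the hub; feel for the fit by turning the clamp under a light push and never force it. Then turn clamp and platter together until the bulging outer face of the sherd looks straight at the scanner, and let go. Hold the clamp by its metal jaws, not by the sherd, and leave the spare clamp, the cup and the brush where they are.

Things in the scene. Friction and masses are not known exactly. Their poses are not given: they have to be found in the camera images.
- clamp_grip (a point): Grip point of the clamp with the sherd (loose, 0.2 to 0.4 kg): a two-jaw aluminium vice on a square steel stem, standing in the rack. On the stem's axis, amid the jaws; z up, x out of the front jaw, where the sherd's outer face looks. Pinch the jaws' ends along y: 44 mm wide, 30 mm along x, from 13 mm below the point to 14 mm above. A screw knob reaches 51 mm back (-x).
- clamp_seat (a point): Centre of the underside of the clamp's round collar (38 mm across, 5 mm thick), on the stem's axis, 28 mm below the grip point; axes as there. This face must sit on the hub.
- stem_end (a point): Lower end of the square part of the clamp's stem, on its axis, 68 mm below the grip point; axes as there. The stem is 16 mm square, sides along x and y. Below it is only a round nose, 16 mm across and 12 mm long, tapered to 8 mm: it finds the hole by itself, then the square rests on the hole's rim until it is turned to match.
- sherd: The fragile potsherd between the clamp's jaws (moves with the clamp): a curved plate of fired clay, 37 mm wide along y, 7 mm thick, standing up to 21 mm above the jaws. Axes as the clamp's; origin 11.5 mm below the grip point. The fingers must not press on it.
- sherd_face (a point): Middle of the bulging outer face of the sherd, 5.5 mm in front (+x) of the stem's axis and 23.5 mm above the clamp's grip point.
- turntable: Scanning turntable (fixed): round black base 200 mm across, 50 mm high, with a grey platter (180 mm across, top 60 mm up) and in its middle a steel hub 54 mm across. Origin under the centre, on the table; x points along the rail to the scanner. The platter turns without end, braked by a steady 0.3 N m: pushing under 15 N while turning the clamp on the hub will not drag it along.
- hub (a point): Centre of the hub's flat top, 72 mm up: mouth of a square through hole, 17.4 mm wide, 24 mm long. Axes are the fixed base's, NOT the hole's: the hole turns with the platter, its angle is not reported; at first its sides are 10 to 80 degrees out of line with the scanner. The stem enters within about 5 degrees of a match, in any of four positions. Its rim takes a push of 25 N at most.
- rail_mid (a point): Top of the low aluminium rail (40 mm wide, 16 mm high) between turntable and scanner, 165 mm from the hub's axis; x points to the scanner. The scanner (fixed) stands another 165 mm along it, 330 mm from the hub: a white head 140 mm wide on a post, its top 152 mm above the table, with three lenses that look at the turntable.
- rack: Wooden clamp rack (fixed), 80 x 220 mm, top 62 mm above the table. Origin under its centre. Two round holes 28 mm across, 60 mm to either side of the centre along its y; one holds the clamp with the sherd, the other the spare, their collars resting on its top.
- spare_grip (a point): Grip point of the spare clamp (loose), the same clamp with its jaws shut and no sherd. Stays in the rack.
- cup_mid (a point): Middle of a small round clay cup (loose), 68 mm across and 62 mm high. Stays where it is.
- brush: A finds brush lying on the table (loose). Stays where it is.

How it is judged:
By the outcome, as a careful person would: the job done as asked, in the order asked, and still so for the second after the job is handed in, with the robot touching nothing.
It also fails if it takes over 67 s, if anything falls off the work surface, if the arm or the gripper's body presses on something with over 40 N, if the wrist force passes 120 N, or if a joint passes its speed limit or range.

## Robot

A 7-joint arm with a two-finger parallel gripper is mounted at the origin on the work surface. World frame = base frame: x ahead of the robot, y to its left, z up, the work surface at z = 0. Lengths are in m, angles in degrees, forces in N, time in s.
With the tool pointing down it reaches from about 0.425 to 0.825 m from the base axis. Payload 3.6 kg.
Tool frame: the origin (TCP) lies on the centre line of the jaws, within the pads' length; the fingertips stand tcp_to_tips ahead of it and the grasp point (between the pads) lies 2 mm behind it (tcp_to_tips is the distance from the TCP to the fingertips, in m); z points along the fingers, y is the line along which they close (so a half turn about z gives the same grasp; the last joint's range is limited). The gripper opens to 85 mm and grips with 20 to 120 N. Pads are 22 mm wide; open, the fingers measure 114 mm over their backs; the gripper's body (76 mm by 85 mm) begins 54 mm behind the grasp point. The pads swing forward as they close: fully open they stand 13 mm farther back than shut.
Start: joints at [-68.726, 35.231, -0.722, 81.555, 0.464, 63.22, -2.315], TCP at [0.252, 0.599, 0.248] pointing down, gripper open.
Joint ranges: [-178.69, 178.69], [-17.37, 117.87], [-77.05, 75.6], [15.02, 138.74], [-78.02, 258.01], [0.78, 113.62], [-162.83, 162.83]. Speed limits (degrees/s): [159.86, 159.86, 180, 180, 180, 180, 180].

## Interface

Orientations are given as a 3x3 rotation matrix whose columns are the frame's x, y, z axes.
In Python, from cell import * gives the robot as it stands. The module is installed in compiled form; this text tells all that it offers.
- The arm moves only by the shell command python3 -m crank 'ROWS' [FORCE]. ROWS is JSON, a list of rows, each a list of 3 entries, a list of its own where there are three numbers: the shift along the tool's x, y, z in mm, then the turn, a rotation vector about the tool's x, y, z in degrees, then the opening, from 0 (shut) to 1 (fully open). In form: [[[dx, dy, dz], [rx, ry, rz], fingers], ...]. A call has exactly 10 rows; each row is the pose to reach, as a shift and turn from the pose commanded when the call began, along the tool's axes at that moment; what a row does not reach only later rows make up. A row lasts 1/8 s, in which the tool goes at most 62.5 mm and 10.7 degrees, less where a joint would pass 70% of its speed; a pose out of reach is approached as far as the arm can. A call with a gripper value outside its range is refused whole. The fingers move at their own pace and stop on an object; FORCE is the grip in N (left out, the last holds). Time passes only in rows, so rows that repeat a pose let the fingers close, or fill a call up. It gives the time, the measured TCP pose, the force, the opening and the grip force at its end, in the units of the state.
- state(): the state, without advancing time (a new reading comes with each control period).
- get_image(name): name is "scene" or "top"; returns a dict with "image" (384x512x3 uint8, blue, green, red), "fovy" (degrees; the focal length in pixels is half the picture's height over the tangent of half this angle, whatever the lens; pixels are square), "cx", "cy" (the principal point, pixels), "dist" ([k1, k2, p1, p2, k3] as OpenCV has them; the pictures are not rectified), "R" (3x3) and "t" (3): a world point X has camera coordinates R X + t. Camera axes: x right, y down, z forward; pixel columns grow to the right and rows downward; lengths in m; the calibration is good to about 2 mm. A picture is of the moment at which its call begins. There is no depth.
- sign_off(): hands the job in; it is judged then, once.
Trained networks look in a picture, given as the dict that the camera call returned (one of the last four; its "shot" number tells which), for a name from the list of things; names that differ only in an ending like _2 or _b are one class to them, and where a whole thing is asked for, a point or a joint stands for the part that bears it (a point fixed in the world has none). Each returns a list of dicts, best first, with "p" (0 to 1); they miss things now and then, are a little off and sometimes report something else, mostly with a low value. They report only what shows in the picture. A call takes as long as a camera call.
- look_for(label, picture): "bbox" ([left, top, right, bottom] in pixels, round what is visible of it).
The state is a dict: "clock": time; "joints": joint angles; "joint_vel": joint speeds; "effort": joint torques, N m; "position": TCP position; "orientation": TCP orientation; "force": force on the tool from outside, world axes, zero at the start; "wrist_torque": the same for the moment, N m; "finger_gap": finger opening in m; "grip_force": force on a finger pad.
Only numpy, scipy, OpenCV 4.12 (cv2) and the standard library are available. Lean on these libraries where they do the work, as an engineer would, in place of code of your own. Each camera call takes 0.05 s, during which the arm holds its last target. There are 200 camera calls.

## Working session

There is one attempt and no reset: what is moved stays moved. The work goes in short steps, Python scripts to look and compute and a shell command to move; the robot and the scene stay as the last step left them, time stands still between calls to the robot, and variables do not carry over. Pictures are saved under pics/ and viewed, at most 10 in all, crops included, and the job is handed in when it is done.

```bash
mkdir -p pics
cat > h.py <<'E'
from cell import *
import numpy as np, cv2
def K(p):
    h,w=p["image"].shape[:2]; f=h/2/np.tan(np.radians(p["fovy"]/2))
    return np.array([[f,0,p["cx"]],[0,f,p["cy"]],[0,0,1.]])
def ray(p,uv):
    n=cv2.undistortPoints(np.array([[uv]],float),K(p),np.array(p["dist"],float))[0,0]
    R=np.array(p["R"]);t=np.array(p["t"]); return -R.T@t, R.T@np.array([n[0],n[1],1])
def onz(p,uv,z):
    c,d=ray(p,uv); return c+d*(z-c[2])/d[2]
def proj(p,X):
    return cv2.projectPoints(np.array(X,float).reshape(-1,3),cv2.Rodrigues(np.array(p["R"]))[0],np.array(p["t"],float),K(p),np.array(p["dist"],float))[0][:,0]
def tri(rs):
    A=0;b=0
    for c,d in rs:
        d=d/np.linalg.norm(d);M=np.eye(3)-np.outer(d,d);A=A+M;b=b+M@c
    return np.linalg.solve(A,b)
E
python3 - <<'E'
from h import *
np.set_printoptions(precision=3,suppress=True)
print(state())
for n in ("scene","top"):
    p=get_image(n); cv2.imwrite(f"pics/{n}0.png",p["image"])
    print(n,p["fovy"],-np.array(p["R"]).T@np.array(p["t"]))
    for l in ["clamp_grip","sherd","turntable","hub","rail_mid","rack","spare_grip","cup_mid","brush"]:
        print(l,[(np.round(d["bbox"]).astype(int).tolist(),round(d["p"],2)) for d in look_for(l,p)[:2]])
E
```

```text
{'clock': 0.0, 'joints': array([-68.727,  35.291,  -0.722,  81.642,   0.464,  63.22 ,  -2.314]), 'joint_vel': array([ 0.058,  0.144,  0.072, -0.039, -0.069,  0.107,  0.058]), 'effort': array([ -0.   , -46.921,   0.259, -17.103,   0.01 ,   0.01 ,   0.   ]), 'position': array([0.252, 0.599, 0.247]), 'orientation': array([[-0.922,  0.387, -0.001],
       [ 0.387,  0.922, -0.002],
       [-0.   , -0.003, -1.   ]]), 'force': array([ 0.123, -0.532, -0.032]), 'wrist_torque': array([0.005, 0.025, 0.006]), 'grip_force': 0.0, 'finger_gap': 0.08541126440385925}
scene 57.38463734762222 [0.834 0.363 0.81 ]
clamp_grip [([337, 280, 366, 318], 0.96)]
sherd [([344, 283, 360, 295], 0.48)]
turntable [([116, 77, 260, 209], 0.95)]
hub [([118, 78, 260, 212], 0.58)]
rail_mid [([115, 77, 259, 212], 0.85), ([337, 277, 366, 316], 0.56)]
rack [([288, 224, 372, 331], 0.84)]
spare_grip [([308, 233, 336, 264], 0.67)]
cup_mid [([172, 222, 218, 296], 0.66), ([307, 174, 337, 203], 0.61)]
brush [([172, 224, 216, 296], 0.65), ([289, 225, 371, 332], 0.3)]
top 46.9221140339574 [ 0.479 -0.018  1.227]
clamp_grip [([130, 194, 158, 213], 0.59)]
sherd [([226, 116, 295, 130], 0.24)]
turntable [([277, 119, 470, 220], 0.88)]
hub []
rail_mid [([276, 118, 469, 225], 0.57)]
rack [([129, 185, 222, 227], 0.72), ([277, 118, 469, 226], 0.45)]
spare_grip [([179, 199, 203, 216], 0.85)]
cup_mid [([238, 244, 266, 273], 0.86)]
brush [([229, 116, 294, 132], 0.72)]
```

```bash
python3 -c "
import cv2
a=cv2.imread('pics/scene0.png');cv2.imwrite('pics/s0.png',cv2.resize(a[60:360,90:390],None,fx=2,fy=2,interpolation=3))
a=cv2.imread('pics/top0.png');cv2.imwrite('pics/t0.png',cv2.resize(a[90:290,110:490],None,fx=2.1,fy=2.1,interpolation=3))"
```

```text
(no output)
```

View pics/s0.png

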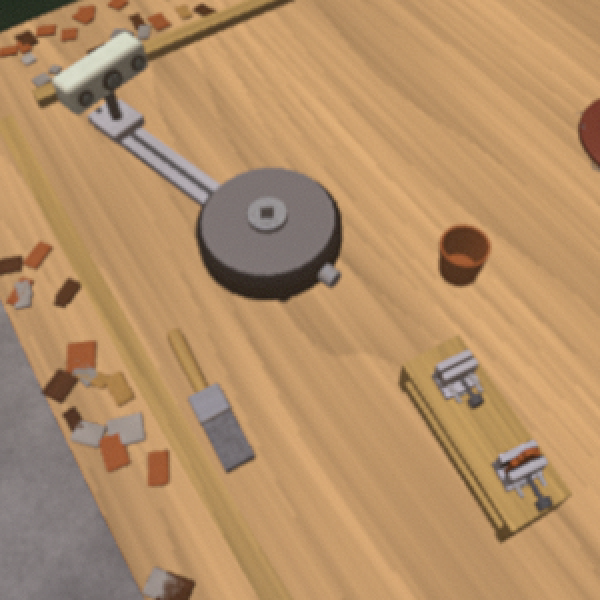

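View pics/t0.png

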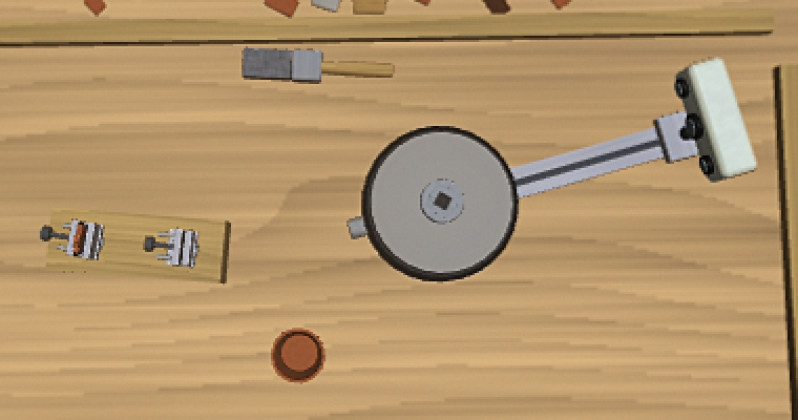

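The scene picture shows the sherd clamp at about (351,292) and the hub at about (223,166). In the top picture they are at about (149,203) and (320,186), with the knob to the left, so the clamp's +x points right. I'll zoom in for precision.

Run:
```python
from h import *
a=cv2.imread('pics/top0.png');b=cv2.imread('pics/scene0.png')
z=lambda im,x,y,w,h:cv2.resize(im[y:y+h,x:x+w],None,fx=8,fy=8,interpolation=cv2.INTER_CUBIC)
r1=np.hstack([z(a,125,185,50,36),z(a,296,168,50,36)])
r2=np.hstack([z(b,330,274,50,36),z(b,200,148,50,36)])
im=np.vstack([r1,r2])
cv2.imwrite('pics/z.png',im)
p=get_image("top");q=get_image("scene")
for n,uvt,uvs in [("hub",(320.5,185.7),(223.5,166))]:
    print(n,onz(p,uvt,.072),onz(q,uvs,.072))
print("clamp",onz(p,(149,204),.104),onz(q,(351,293),.104))
print("rail dir",onz(p,(110+655/2.1,90+143/2.1),.016)-onz(p,(110+519/2.1,90+181/2.1),.016))
```

```text
hub [ 0.5903592  -0.15610491  0.072     ] [ 0.5912939  -0.15624094  0.072     ]
clamp [0.54590273 0.28455971 0.104     ] [0.55436119 0.29238895 0.104     ]
rail dir [ 0.04766444 -0.17837984  0.        ]
```

View pics/z.png

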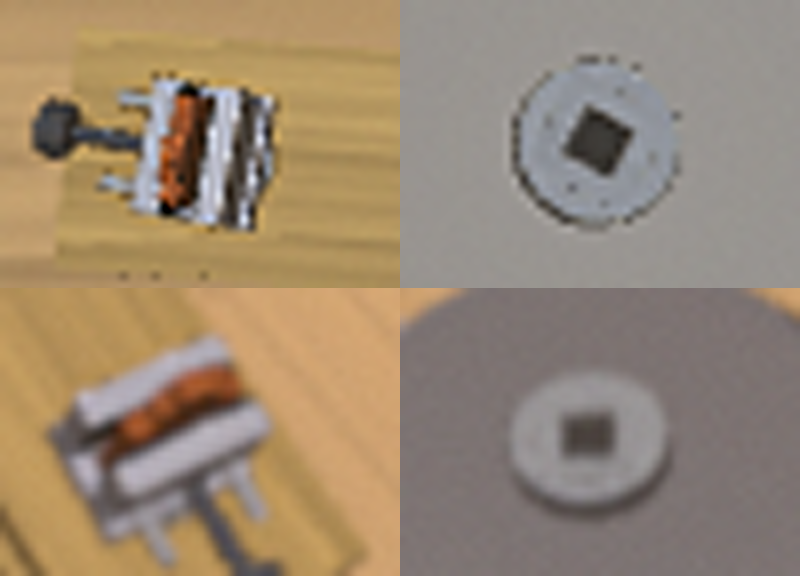

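Run:
```python
from h import *
from scipy.optimize import least_squares
p=get_image("top");q=get_image("scene")
S=lambda u,v:(u/8+330-.4,(v-288)/8+274-.4); T=lambda u,v:(u/8+125-.4,v/8+185-.4)
obs=[(q,(15,22,14),S(78,402)),(q,(15,-22,14),S(215,338)),(q,(-15,22,14),S(118,497)),(q,(-15,-22,14),S(272,428)),
(p,(-15,22,14),T(157,80)),(p,(-15,-22,14),T(138,212)),(p,(15,22,14),T(242,90)),(p,(15,-22,14),T(233,222)),
(p,(-46,0,0),T(55,130)),(q,(-46,0,0),(361.5,311))]
def r(s):
    c,n=np.cos(s[2]),np.sin(s[2]);o=[]
    for cam,X,uv in obs:
        X=np.array(X)/1000
        o+=list(proj(cam,[s[0]+c*X[0]-n*X[1],s[1]+n*X[0]+c*X[1],.09+X[2]])[0]-uv)
    return o
f=least_squares(r,[.548,.287,-1.6],loss='soft_l1')
print(f.x[:2],np.degrees(f.x[2]),np.round(np.reshape(r(f.x),(-1,2)),1))
# hub
H=lambda u,v:((u-400)/8+296-.4,v/8+168-.4);G=lambda u,v:((u-400)/8+200-.4,(v-288)/8+148-.4)
print(onz(p,H(599,142),.072),onz(q,G(588,436),.072))
c=np.array([onz(p,H(*a),.072) for a in [(595,105),(635,138),(603,178),(562,143)]]);print(c.mean(0),[np.degrees(np.arctan2(*(c[(i+1)%4]-c[i])[1::-1])) %90 for i in range(4)])
c=np.array([onz(q,G(*a),.072) for a in [(563,412),(614,412),(614,458),(563,458)]]);print(c.mean(0),[np.degrees(np.arctan2(*(c[(i+1)%4]-c[i])[1::-1]))%90 for i in range(4)])
# rail / scanner direction
t=lambda u,v:(u/2.1+110,v/2.1+90)
a=onz(p,t(519,181),.016);b=onz(p,t(655,143),.016);h=np.array([.5905,-.156])
print(np.degrees(np.arctan2(*(b-a)[1::-1])),np.degrees(np.arctan2(*(b[:2]-h)[::-1])))
print("lens row",[onz(p,t(*x),.12) for x in [(683,88),(706,163)]])
```

```text
[0.54835089 0.28652187] -99.19886512720426 [[-0.9 -0.6]
 [-0.2 -1.5]
 [ 1.8  0.4]
 [ 0.5 -0.2]
 [-0.3 -0.9]
 [-0.9 -0.4]
 [ 0.7 -0.5]
 [-1.1  0.1]
 [ 0.6 -0.1]
 [ 0.2 -0.1]]
[ 0.59128088 -0.15605942  0.072     ] [ 0.59234403 -0.15655196  0.072     ]
[ 0.59161576 -0.15598338  0.072     ] [np.float64(49.3364102141727), np.float64(50.466984900217994), np.float64(48.41522113614874), np.float64(48.22187168004216)]
[ 0.59196589 -0.15686717  0.072     ] [np.float64(55.77504861519796), np.float64(58.77888189067142), np.float64(55.80604437665749), np.float64(59.362776510907665)]
-75.0396548615052 -74.76982272297806
lens row [array([ 0.718213  , -0.44154725,  0.12      ]), array([ 0.6271986, -0.464991 ,  0.12     ])]
```

```bash
cat >> h.py <<'E'
def plan(xyz,ytool,s=None,R=None,P=None):
    """tool-axes shift (mm) and rotvec (deg) to pointing-down pose with tool y at ytool deg"""
    from scipy.spatial.transform import Rotation as Ro
    s=s or state(); R=np.array(s["orientation"]);P=np.array(s["position"])
    a=np.radians(ytool); y=np.array([np.cos(a),np.sin(a),0]);z=np.array([0,0,-1.]);x=np.cross(y,z)
    return np.round(1000*R.T@(np.array(xyz)-P),1),np.round(Ro.from_matrix(R.T@np.column_stack([x,y,z])).as_rotvec(degrees=True),1)
E
python3 - <<'E'
from h import *
import cell
print([n for n in dir(cell) if n[0]!='_'], getattr(cell,'tcp_to_tips',None))
print(plan([.5484,.2865,.19],-9.2))
E
```

```text
['IKError', 'get_image', 'look_for', 'sign_off', 'state', 'tcp_to_tips'] 0.017
(array([-394.6, -173.4,   58.3]), array([-0. , -0. , 76.4]))
```

```bash
python3 -m crank '[[[-394.6,-173.4,20],[0,0,76.4],1],[[-394.6,-173.4,20],[0,0,76.4],1],[[-394.6,-173.4,20],[0,0,76.4],1],[[-394.6,-173.4,20],[0,0,76.4],1],[[-394.6,-173.4,20],[0,0,76.4],1],[[-394.6,-173.4,40],[0,0,76.4],1],[[-394.6,-173.4,58],[0,0,76.4],1],[[-394.6,-173.4,58],[0,0,76.4],1],[[-394.6,-173.4,58],[0,0,76.4],1],[[-394.6,-173.4,58],[0,0,76.4],1]]' 60
python3 - <<'E'
from h import *
for n,(x,y) in (("top",(120,175)),("scene",(310,235))):
    p=get_image(n); cv2.imwrite(f"pics/{n}1.png",p["image"])
a=cv2.imread('pics/top1.png')[165:245,95:195];b=cv2.imread('pics/scene1.png')[230:330,300:400]
cv2.imwrite('pics/z1.png',np.hstack([cv2.resize(a,(400,320),interpolation=2),cv2.resize(b,(400,400),interpolation=2)[:320]]))
print(plan([.5484,.2865,.091],-9.2))
E
```

```text
clock: 2.45
position: [0.5475, 0.2889, 0.1909]
orientation: [[0.156, 0.988, 0.0], [0.988, -0.156, 0.002], [0.002, -0.0, -1.0]]
force: [-0.2, 0.8, 0.2]
finger_gap: 0.0853
grip_force: 0.0
(array([ -2.,   1., 100.]), array([ 0. , -0.1,  0.2]))
```

View pics/z1.png

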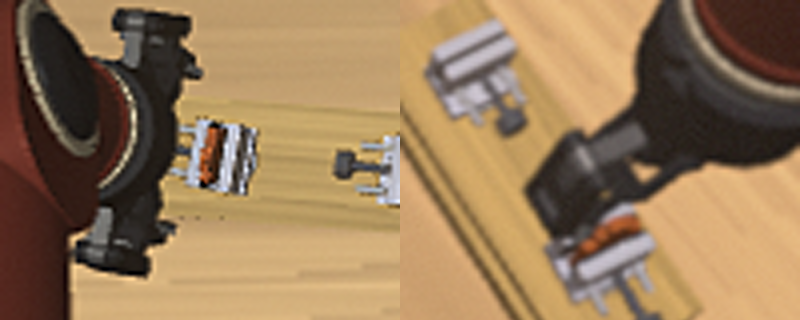

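```bash
python3 -m crank '[[[-2,1,25],[0,0,0],1],[[-2,1,50],[0,0,0],1],[[-2,1,75],[0,0,0],1],[[-2,1,100],[0,0,0],1],[[-2,1,100],[0,0,0],1],[[-2,1,100],[0,0,0],1],[[-2,1,100],[0,0,0],1],[[-2,1,100],[0,0,0],1],[[-2,1,100],[0,0,0],1],[[-2,1,100],[0,0,0],1]]'
python3 - <<'E'
from h import *
for n in ("top","scene"):
    p=get_image(n); cv2.imwrite(f"pics/{n}2.png",p["image"])
a=cv2.imread('pics/top2.png')[170:234,110:190];b=cv2.imread('pics/scene2.png')[255:319,310:390]
cv2.imwrite('pics/z2.png',np.hstack([cv2.resize(a,None,fx=5,fy=5,interpolation=2),cv2.resize(b,None,fx=5,fy=5,interpolation=2)]))
E
```

```text
clock: 3.8
position: [0.5491, 0.2844, 0.0905]
orientation: [[0.16, 0.987, 0.0], [0.987, -0.16, 0.0], [0.0, 0.0, -1.0]]
force: [0.2, -0.2, 0.1]
finger_gap: 0.0857
grip_force: 0.0
```

View pics/z2.png

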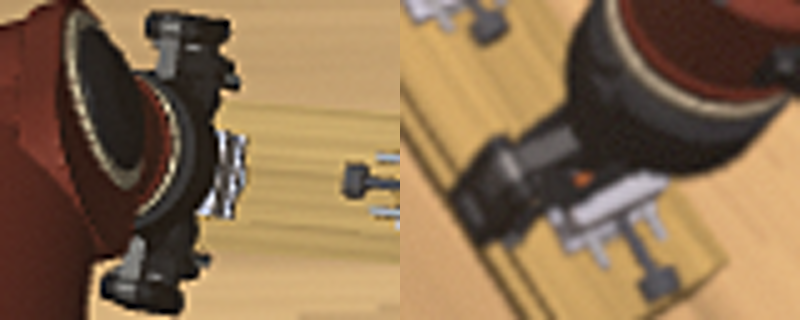

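The gripper straddles the jaws, with a finger off each end and the sherd in the middle. I'll close while shifting 2 mm along tool x.

```bash
python3 -m crank '[[[2,0,0],[0,0,0],1],[[2,0,0],[0,0,0],1],[[2,0,0],[0,0,0],0.5],[[2,0,0],[0,0,0],0.4],[[2,0,0],[0,0,0],0.3],[[2,0,0],[0,0,0],0.3],[[2,0,0],[0,0,0],0.3],[[2,0,0],[0,0,0],0.3],[[2,0,0],[0,0,0],0.3],[[2,0,0],[0,0,0],0.3]]' 60; python3 -c "
from h import *
s=state();print(s['force'],s['wrist_torque'],s['finger_gap'],s['grip_force'],s['position'])"
```

```text
clock: 5.15
position: [0.5496, 0.2863, 0.0905]
orientation: [[0.16, 0.987, 0.0], [0.987, -0.16, 0.0], [0.0, 0.0, -1.0]]
force: [-0.1, -1.2, 3.3]
finger_gap: 0.0431
grip_force: 62.1
[-0.05966845 -1.23283185  3.3350774 ] [-0.09000001  0.1225922   0.02772954] 0.04305464229843805 62.07116620615125 [0.54955414 0.28634881 0.09053979]
```

```bash
python3 -m crank '[[[0,0,-10],[0,0,0],0.3],[[0,0,-25],[0,0,0],0.3],[[0,0,-55],[0,0,0],0.3],[[0,0,-85],[0,0,0],0.3],[[0,0,-115],[0,0,0],0.3],[[0,0,-145],[0,0,0],0.3],[[0,0,-145],[0,0,0],0.3],[[0,0,-145],[0,0,0],0.3],[[0,0,-145],[0,0,0],0.3],[[0,0,-145],[0,0,0],0.3]]'; python3 -c "
from h import *
s=state();print(s['force'],s['finger_gap'],s['grip_force'],s['position'])
print(plan([.5917,-.1562,.235],-37))"
```

```text
clock: 6.4
position: [0.5489, 0.2861, 0.234]
orientation: [[0.16, 0.987, -0.002], [0.987, -0.16, -0.001], [-0.002, -0.002, -1.0]]
force: [-0.5, 0.2, -3.8]
finger_gap: 0.0429
grip_force: 61.7
[-0.54336216  0.15578095 -3.82795414] 0.04289336746901496 61.698924377560616 [0.54887246 0.28613601 0.23400072]
(array([-429.8,  113. ,   -0.5]), array([-0.1,  0.1, 27.8]))
```

```bash
python3 -m crank '[[[-43,11.3,0],[0,0,3],0.3],[[-86,22.6,0],[0,0,6],0.3],[[-140,36.8,0],[0,0,9],0.3],[[-194,51,0],[0,0,12],0.3],[[-248,65.2,0],[0,0,15],0.3],[[-302,79.4,0],[0,0,18],0.3],[[-350,92,0],[0,0,21],0.3],[[-390,102.5,0],[0,0,24],0.3],[[-415,109,0],[0,0,26],0.3],[[-429.8,113,0],[0,0,27.8],0.3]]'
python3 -m crank '[[[0,0,25],[0,0,0],0.3],[[0,0,50],[0,0,0],0.3],[[0,0,50],[0,0,0],0.3],[[0,0,50],[0,0,0],0.3],[[0,0,50],[0,0,0],0.3],[[0,0,50],[0,0,0],0.3],[[0,0,50],[0,0,0],0.3],[[0,0,50],[0,0,0],0.3],[[0,0,50],[0,0,0],0.3],[[0,0,50],[0,0,0],0.3]]'
python3 - <<'E'
from h import *
s=state();print(s['force'],s['finger_gap'],s['position']);P=s['position']
print(plan([.5917,-.1562,.150],-37))
A=[]
for n in ("top","scene"):
    p=get_image(n); cv2.imwrite(f"pics/{n}3.png",p["image"])
    u,v=proj(p,[.5917,-.1562,.09])[0].astype(int); print(n,u,v,proj(p,[P+[0,0,-.08],P+[0,0,-.028],P,[.5917,-.1562,.072]]))
    A.append(cv2.resize(p["image"][v-40:v+40,u-40:u+40],None,fx=5,fy=5,interpolation=2))
cv2.imwrite('pics/z3.png',np.hstack(A))
E
```

```text
clock: 7.65
position: [0.5919, -0.1578, 0.2348]
orientation: [[0.604, 0.797, -0.001], [0.797, -0.604, -0.001], [-0.001, -0.0, -1.0]]
force: [-0.2, 0.6, -3.8]
finger_gap: 0.043
grip_force: 61.5
clock: 8.9
position: [0.5923, -0.156, 0.1853]
orientation: [[0.602, 0.799, -0.0], [0.799, -0.602, -0.0], [-0.0, -0.0, -1.0]]
force: [-0.3, 0.2, -3.1]
finger_gap: 0.043
grip_force: 61.7
[-0.34457043  0.23756561 -3.10063905] 0.0430263124424446 [ 0.59227508 -0.15597674  0.18526077]
(array([-0.5, -0.3, 35.3]), array([-0.,  0.,  0.]))
top 321 184 [[321.9703303  183.6740617 ]
 [324.56056132 181.4830276 ]
 [326.06177493 180.21323024]
 [320.52529678 185.19009137]]
scene 222 161 [[222.18672157 158.35696495]
 [220.42396897 145.04863073]
 [219.40525119 137.32686203]
 [223.37659836 166.07868514]]
```

View pics/z3.png

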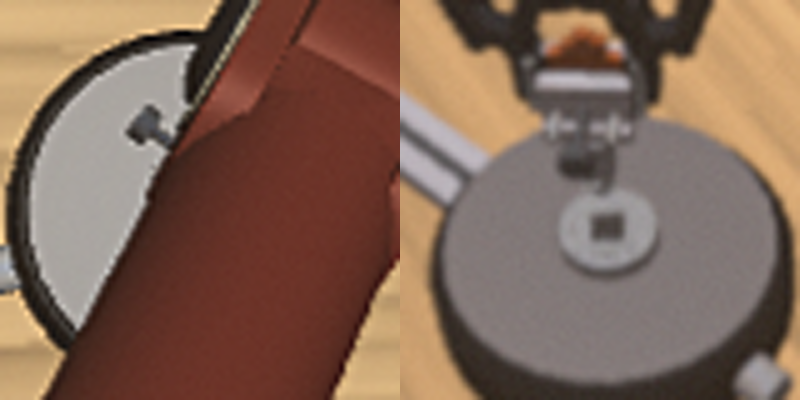

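The scene view shows the nose tip at about (222.6,159.4) and the hole at about (223.6,166.2). Both match the projections to within about 1 mm, so I'll lower the nose into the hole.

```bash
python3 -m crank '[[[0,0,15],[0,0,0],0.3],[[0,0,25],[0,0,0],0.3],[[0,0,29],[0,0,0],0.3],[[0,0,32],[0,0,0],0.3],[[0,0,35],[0,0,0],0.3],[[0,0,37],[0,0,0],0.3],[[0,0,39],[0,0,0],0.3],[[0,0,41],[0,0,0],0.3],[[0,0,42],[0,0,0],0.3],[[0,0,42],[0,0,0],0.3]]'
```

```text
clock: 10.25
position: [0.592, -0.1567, 0.1432]
orientation: [[0.602, 0.798, -0.0], [0.798, -0.602, -0.001], [-0.001, 0.0, -1.0]]
force: [-0.5, -2.1, -4.2]
finger_gap: 0.0431
grip_force: 61.8
```

```bash
python3 -m crank '[[[0,0,1],[0,0,0],0.3],[[0,0,1.5],[0,0,0],0.3],[[0,0,2],[0,0,0],0.3],[[0,0,2.5],[0,0,0],0.3],[[0,0,3],[0,0,0],0.3],[[0,0,3],[0,0,0],0.3],[[0,0,3.5],[0,0,0],0.3],[[0,0,3.5],[0,0,0],0.3],[[0,0,3.5],[0,0,0],0.3],[[0,0,3.5],[0,0,0],0.3]]'
```

```text
clock: 11.5
position: [0.5922, -0.1566, 0.1403]
orientation: [[0.602, 0.799, 0.0], [0.799, -0.602, -0.001], [-0.001, 0.001, -1.0]]
force: [-4.2, -5.0, 2.0]
finger_gap: 0.0429
grip_force: 62.3
```

```bash
python3 -m crank '[[[-0.5,0,0.2],[0,0,1],0.3],[[-0.5,0,0.3],[0,0,2],0.3],[[-0.5,0,0.3],[0,0,3],0.3],[[-0.5,0,0.3],[0,0,4],0.3],[[-0.5,0,0.3],[0,0,5],0.3],[[-0.5,0,0.3],[0,0,6],0.3],[[-0.5,0,0.3],[0,0,7],0.3],[[-0.5,0,0.3],[0,0,8],0.3],[[-0.5,0,0.3],[0,0,8],0.3],[[-0.5,0,0.3],[0,0,8],0.3]]'
```

```text
clock: 12.75
position: [0.5915, -0.1562, 0.1401]
orientation: [[0.707, 0.707, -0.001], [0.707, -0.707, 0.001], [-0.0, -0.001, -1.0]]
force: [-4.8, -3.6, 6.2]
finger_gap: 0.0429
grip_force: 62.8
```

```bash
python3 -m crank '[[[-0.4,0,0],[0,0,-2],0.3],[[-0.4,0,0],[0,0,-4],0.3],[[-0.4,0,0],[0,0,-6],0.3],[[-0.4,0,0],[0,0,-8],0.3],[[-0.4,0,0],[0,0,-10],0.3],[[-0.4,0,0],[0,0,-12],0.3],[[-0.4,0,0],[0,0,-14],0.3],[[-0.4,0,0],[0,0,-16],0.3],[[-0.4,0,0],[0,0,-16],0.3],[[-0.4,0,0],[0,0,-16],0.3]]'; python3 -c "
from h import *
print(state()['wrist_torque'])"
```

```text
clock: 14.0
position: [0.5916, -0.1566, 0.1387]
orientation: [[0.485, 0.875, -0.001], [0.875, -0.485, -0.0], [-0.0, -0.001, -1.0]]
force: [-0.0, -4.7, -3.6]
finger_gap: 0.0428
grip_force: 61.8
[-1.23254506  0.11703485 -0.02089596]
```

```bash
python3 -m crank '[[[-0.3,0.2,1],[0,0,0],0.3],[[-0.3,0.2,2],[0,0,0],0.3],[[-0.3,0.2,3],[0,0,0],0.3],[[-0.3,0.2,4],[0,0,0],0.3],[[-0.3,0.2,5],[0,0,0],0.3],[[-0.3,0.2,5],[0,0,0],0.3],[[-0.3,0.2,5],[0,0,0],0.3],[[-0.3,0.2,5],[0,0,0],0.3],[[-0.3,0.2,5],[0,0,0],0.3],[[-0.3,0.2,5],[0,0,0],0.3]]'; python3 -c "
from h import *
print(state()['wrist_torque'])"
```

```text
clock: 15.25
position: [0.5915, -0.1568, 0.1342]
orientation: [[0.485, 0.875, -0.001], [0.875, -0.485, 0.0], [-0.0, -0.001, -1.0]]
force: [-1.7, -3.3, -4.4]
finger_gap: 0.043
grip_force: 61.8
[-0.76077135  0.60732865  0.01316014]
```

```bash
python3 -m crank '[[[-0.3,0,4],[0,0,0],0.3],[[-0.3,0,8],[0,0,0],0.3],[[-0.3,0,12],[0,0,0],0.3],[[-0.3,0,16],[0,0,0],0.3],[[-0.3,0,20],[0,0,0],0.3],[[-0.3,0,23],[0,0,0],0.3],[[-0.3,0,26],[0,0,0],0.3],[[-0.3,0,28],[0,0,0],0.3],[[-0.3,0,30],[0,0,0],0.3],[[-0.3,0,30],[0,0,0],0.3]]'; python3 -c "
from h import *
print(state()['wrist_torque'])"
```

```text
clock: 16.5
position: [0.5916, -0.1571, 0.1042]
orientation: [[0.485, 0.875, -0.0], [0.875, -0.485, 0.0], [0.0, -0.0, -1.0]]
force: [-1.0, -1.5, -4.7]
finger_gap: 0.0432
grip_force: 62.0
[-0.4963059   0.20028555  0.00690573]
```

Free descent. Now the last few millimetres, in small steps.

```bash
python3 -m crank '[[[0,0,1],[0,0,0],0.3],[[0,0,2],[0,0,0],0.3],[[0,0,2.5],[0,0,0],0.3],[[0,0,3],[0,0,0],0.3],[[0,0,3.3],[0,0,0],0.3],[[0,0,3.6],[0,0,0],0.3],[[0,0,3.8],[0,0,0],0.3],[[0,0,4],[0,0,0],0.3],[[0,0,4],[0,0,0],0.3],[[0,0,4],[0,0,0],0.3]]'
```

```text
clock: 17.75
position: [0.5917, -0.1571, 0.1006]
orientation: [[0.485, 0.875, 0.0], [0.875, -0.485, 0.0], [0.0, 0.0, -1.0]]
force: [-1.1, -0.9, -1.4]
finger_gap: 0.043
grip_force: 62.0
```

```bash
python3 -m crank '[[[0,0,0.4],[0,0,-3],0.3],[[0,0,0.4],[0,0,-8],0.3],[[0,0,0.4],[0,0,-13],0.3],[[0,0,0.4],[0,0,-19],0.3],[[0,0,0.4],[0,0,-25],0.3],[[0,0,0.4],[0,0,-31],0.3],[[0,0,0.4],[0,0,-37],0.3],[[0,0,0.4],[0,0,-41],0.3],[[0,0,0.4],[0,0,-44],0.3],[[0,0,0.4],[0,0,-44],0.3]]'
python3 - <<'E'
from h import *
s=state();print(s['wrist_torque'],s['force'],plan([.5917,-.1571,.1],14.9))
A=[]
for n in ("top","scene"):
    p=get_image(n); cv2.imwrite(f"pics/{n}4.png",p["image"])
    u,v=proj(p,[.5917,-.1562,.09])[0].astype(int)
    A.append(cv2.resize(p["image"][v-40:v+40,u-40:u+40],None,fx=5,fy=5,interpolation=2))
cv2.imwrite('pics/z4.png',np.hstack(A))
E
```

```text
clock: 19.0
position: [0.5926, -0.1578, 0.1006]
orientation: [[-0.257, 0.966, 0.002], [0.966, 0.257, -0.001], [-0.001, 0.002, -1.0]]
force: [1.1, -1.7, -1.9]
finger_gap: 0.0427
grip_force: 62.0
[-0.38543051 -0.21700878 -0.18055674] [ 1.10192876 -1.70608192 -1.85887895] (array([ 0.9, -0.7,  0.6]), array([0.1, 0.1, 0. ]))
```

View pics/z4.png

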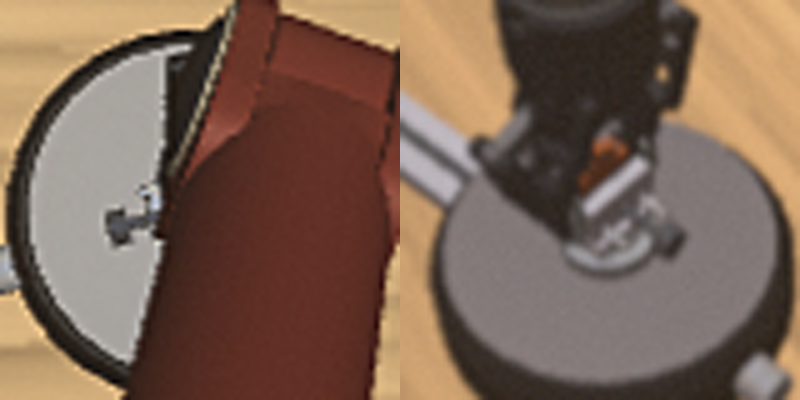

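It's seated by eye, with the sherd's knob pointing away from the scanner. I'll press lightly to confirm the collar is flush.

```bash
python3 -m crank '[[[0,0,0.3],[0,0,0],0.3],[[0,0,0.6],[0,0,0],0.3],[[0,0,0.9],[0,0,0],0.3],[[0,0,0.9],[0,0,0],0.3],[[0,0,0.9],[0,0,0],0.3],[[0,0,0.9],[0,0,0],0.3],[[0,0,0.9],[0,0,0],0.3],[[0,0,0.9],[0,0,0],0.3],[[0,0,0.9],[0,0,0],0.3],[[0,0,0.9],[0,0,0],0.3]]'
```

```text
clock: 20.35
position: [0.5926, -0.1578, 0.1005]
orientation: [[-0.259, 0.966, 0.003], [0.966, 0.259, -0.001], [-0.002, 0.002, -1.0]]
force: [0.7, -1.6, 4.6]
finger_gap: 0.0426
grip_force: 62.9
```

```bash
python3 -m crank '[[[0,0,-0.4],[0,0,0],0.3],[[0,0,-0.4],[0,0,0],0.3],[[0,0,-0.4],[0,0,0],0.6],[[0,0,-0.4],[0,0,0],0.8],[[0,0,-0.4],[0,0,0],1],[[0,0,-0.4],[0,0,0],1],[[0,0,-0.4],[0,0,0],1],[[0,0,-0.4],[0,0,0],1],[[0,0,-0.4],[0,0,0],1],[[0,0,-0.4],[0,0,0],1]]' 20
python3 -m crank '[[[0,0,-5],[0,0,0],1],[[0,0,-15],[0,0,0],1],[[0,0,-30],[0,0,0],1],[[0,0,-60],[0,0,0],1],[[0,0,-100],[0,0,0],1],[[0,0,-140],[0,0,0],1],[[50,0,-160],[0,0,0],1],[[100,0,-160],[0,0,0],1],[[150,0,-160],[0,0,0],1],[[200,0,-160],[0,0,0],1]]'
python3 - <<'E'
from h import *
A=[]
for n in ("top","scene"):
    p=get_image(n); cv2.imwrite(f"pics/{n}5.png",p["image"])
    u,v=proj(p,[.5917,-.1562,.09])[0].astype(int);print(n,u-40,v-40)
    A.append(cv2.resize(p["image"][v-40:v+40,u-40:u+40],None,fx=5,fy=5,interpolation=2))
cv2.imwrite('pics/z5.png',np.hstack(A))
E
```

```text
clock: 21.6
position: [0.5916, -0.1573, 0.0997]
orientation: [[-0.259, 0.966, 0.0], [0.966, 0.259, -0.0], [-0.0, -0.0, -1.0]]
force: [0.5, -0.6, -0.0]
finger_gap: 0.0851
grip_force: 0.0
clock: 22.85
position: [0.5394, 0.0374, 0.2611]
orientation: [[-0.259, 0.966, 0.002], [0.966, 0.259, 0.0], [-0.0, 0.002, -1.0]]
force: [0.8, 0.4, -0.1]
finger_gap: 0.0855
grip_force: 0.0
top 281 144
scene 182 121
```

View pics/z5.png

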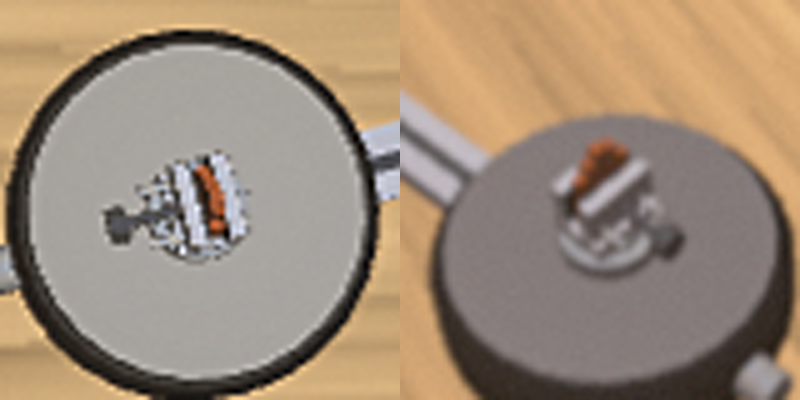

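The clamp stands upright in the hub, with the collar height matching the rack seating (0.1005 m). The knob at top-view crop (118,224) points away from the rail, and the jaws lie square to it at about 15°. The arm is clear, so I'm handing the job in.

```bash
python3 -c "
from cell import *
print(state()['joint_vel'].round(1)); print(sign_off())"
```

```text
[ 3.6  0.8  5.3 -1.2  2.8 -0.6  2.4]
the job is handed in; nothing more can be done
None
```

I fitted the clamp into the hub with its collar flush, turned it with the platter until the sherd's outer face pointed at the scanner (within about 1° by my estimate), let go, and handed the job in at about 23 s; the judge's verdict was not shown.

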